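Decant post spacers through the swing funnel

ROBOT

A 6-joint arm with a two-finger parallel gripper is mounted at the origin on the work surface. World frame = base frame: x ahead of the robot, y to its left, z up, the work surface at z = 0. Lengths are in mm, angles in rad, forces in N, time in s.
With the tool pointing down it reaches from about 350 to 775 mm from the base axis. Payload 7.3 kg.
Tool frame: the origin (TCP) lies at the centre of the arm's flange, where the gripper is bolted on; the fingertips stand 178 mm ahead of it and the grasp point (between the pads) lies 159 mm ahead of it; z points along the fingers, y is the line along which they close (so a half turn about z gives the same grasp; the last joint's range is limited). The gripper opens to 92 mm and grips with 3 to 60 N. Pads are 19 mm wide; open, the fingers measure 130 mm over their backs; the gripper's body (75 mm by 190 mm) begins 47 mm behind the grasp point.
Start: joints at [1.164, 0.342, 1.524, -0, 1.275, -0.146], TCP at [135.351, 507.255, 404.741] pointing down, gripper open.
Joint ranges: [-2.53, 2.53], [-0.77, 2.02], [0.04, 2.7], [-1, 4.14], [0.28, 2.66], [-3.11, 3.11]. Speed limits (rad/s): [2.57, 2.57, 3.14, 3.14, 3.14, 3.14].

INTERFACE

Orientations are given as [roll, pitch, yaw] about the fixed x, y, z axes, in that order (R = Rz(yaw) Ry(pitch) Rx(roll)).
In Python, from plant import * gives the robot as it stands. The module is installed in compiled form; this text tells all that it offers.
- The arm moves only by the shell command python3 -m inch 'ROWS'. ROWS is JSON, a list of rows, each a list of 5 numbers: the shift along the tool's x, y, z in m, then the turn about the tool's z in rad, then the opening, from 0 (shut) to 1 (fully open). In form: [[tx, ty, tz, spin, claw], ...]. A call has 1 to 8 rows; each row is the pose to reach, as a shift and turn from the pose commanded when the call began, along the tool's axes at that moment; what a row does not reach only later rows make up. A row lasts 1/12 s, in which the tool goes at most 41.7 mm and 7.16 degrees, less where a joint would pass 70% of its speed; a pose out of reach is approached as far as the arm can. A call with a gripper value outside its range is refused whole. The fingers move at their own pace and stop on an object; the grip force is fixed at half the most. Time passes only in rows, so rows that repeat a pose let the fingers close. It gives the time, the measured TCP pose, the force, the opening and the grip force at its end, in the units of the state.
- get_obs(): the state, without advancing time (a new reading comes with each control period).
- capture(name): name is "side" or "top" or "wrist"; returns a dict with "color" (384x512x3 uint8, red, green, blue), "intrinsics" (3x3 intrinsics, pixels), "pose" (4x4, takes a point from camera to world coordinates). Camera axes: x right, y down, z forward; pixel columns grow to the right and rows downward; lengths in mm; the calibration is good to about 2 mm. A picture is of the moment at which its call begins. There is no depth.
- close_job(): hands the job in; it is judged then, once.
Trained networks look in a picture, given as the dict that the camera call returned (one of the last four; its "shot" number tells which), for a name from the list of things; names that differ only in an ending like _2 or _b are one class to them, and where a whole thing is asked for, a point or a joint stands for the part that bears it (a point fixed in the world has none). Each returns a list of dicts, best first, with "conf" (0 to 1); they miss things now and then, are a little off and sometimes report something else, mostly with a low value. They report only what shows in the picture. A call takes as long as a camera call. They do not tell look-alikes from the thing itself.
- look_for(picture, target): "rect" ([centre column, centre row, width, height] in pixels, round what is visible of it).
- trace(picture, target): "pixels" (384x512 bool, what is visible of it) and "rect" ([centre column, centre row, width, height] in pixels, round what is visible of it).
- tip_of(picture, target): "centre" ([column, row] in pixels: a listed point, or the origin of a listed thing).
The state is a dict: "time": time; "joint_positions": joint angles; "dq": joint speeds; "tau": joint torques, N m; "tool_pos": TCP position; "tcp_rot": TCP orientation; "contact_force": force on the tool from outside, world axes, zero at the start; "moment": the same for the moment, N m; "grip_width": finger opening in mm; "finger_force": force on a finger pad.
Only numpy, scipy, OpenCV 4.12 (cv2) and the standard library are available. Lean on these libraries where they do the work, as an engineer would, in place of code of your own. Each camera call takes 0.05 s, during which the arm holds its last target. There are 200 camera calls.

TASK

Swing the orange funnel round on its post until it is centred over the clear jar, then pour all six steel spacers from the white scoop through the funnel into the jar, and lay the empty scoop back down flat on the blue mat. Leave the funnel over the jar, the jar standing where it is, and everything else undisturbed.

Things in the scene. Friction and masses are not known exactly. Their poses are not given: they have to be found in the camera images.
- stand: funnel stand fixed to the table: a black magnetic base (58 x 50 x 55 mm) with an upright steel post, 20 mm across, its top 206 mm above the table; origin under the post's axis. A swing arm clamped round the post carries the funnel
- pivot (a point): point on the post's axis, 150 mm above the table, level with the arm (bar 12 mm wide, 10 mm high, from the post to the funnel's ring clamp). Arm and funnel turn together about this upright axis, stiffly (about 0.2 N m, so 1.5 N at the funnel), and stay where they are left, at fixed height. They can turn at least 0.5 rad past the jar on either side
- funnel_mouth (a point): orange funnel: centre of its mouth, level with the rim, 180 mm above the table, 140 mm from the pivot axis. Rim 120 mm across outside (bead 125 mm), 115 mm inside; its top 8 mm is an upright band, then the cone narrows over 52 mm to a stem 35 mm across outside, 30 mm inside, 26 mm long. It starts swung 55 to 155 mm to the robot's right (-y) of the jar
- funnel_spout (a point): centre of the lower end of the funnel's stem, 86 mm straight below funnel_mouth, 94 mm above the table: it passes 6 mm over the jar's rim
- jar: narrow clear plastic jar without its cap, standing loose on the table, 50 mm across, 88 mm high, wall 3 mm, floor 4 mm, 140 g; origin at the centre of its underside, z up. It stands about 140 mm from the pivot axis (within 5 mm), so under the circle on which the funnel swings
- jar_mouth (a point): centre of the jar's mouth (44 mm across inside), level with its rim, 88 mm above the table
- mat: blue mat lying on the table, 200 mm (its x) by 280 mm (its y), 3 mm thick, fixed; origin at the centre of its underside
- scoop: white plastic hand scoop, about 90 g, flat on the mat, holding six steel spacers. Origin: centre of the pan's underside; x points to the open pouring lip, z up. Pan 90 mm long, 72 wide at the back, 54 at the lip; floor and walls 3 mm thick, walls 32 mm high at the back, 13 at the lip. Straight level handle, 18 mm wide, 16 high, from 44 to 132 mm behind the origin (-x)
- scoop_lip (a point): middle of the scoop's pouring lip, on the floor of the pan: 45 mm ahead of the scoop's origin, 3 mm above its underside
- scoop_grip (a point): centre of the scoop's handle: 88 mm behind the scoop's origin, 34 mm above its underside (37 mm above the table)
- spacer1_center (a point): centre of steel post spacer 1, a cylinder 13 mm across and 13 mm long with a dark hole through it, 11 g, standing in the scoop at the start
- spacer2_center (a point): centre of steel post spacer 2, a cylinder 13 mm across and 13 mm long with a dark hole through it, 11 g, standing in the scoop at the start
- spacer3_center (a point): centre of steel post spacer 3, a cylinder 13 mm across and 13 mm long with a dark hole through it, 11 g, standing in the scoop at the start
- spacer4_center (a point): centre of steel post spacer 4, a cylinder 13 mm across and 13 mm long with a dark hole through it, 11 g, standing in the scoop at the start
- spacer5_center (a point): centre of steel post spacer 5, a cylinder 13 mm across and 13 mm long with a dark hole through it, 11 g, standing in the scoop at the start
- spacer6_center (a point): centre of steel post spacer 6, a cylinder 13 mm across and 13 mm long with a dark hole through it, 11 g, standing in the scoop at the start
- cap: white screw cap of the jar, disc 55 mm across, 13 mm high; origin at the centre of its underside. Leave it alone
- pedestal: steel pedestal post standing upright, 25 mm across, 85 mm high; origin at the centre of its underside. Leave it alone
- rod: steel optical post lying down, 13 mm across, 100 mm long; origin under its middle. Leave it alone
- driver: hand driver with a red handle lying down; origin under its middle. Leave it alone
- stage: black linear stage with a micrometer, 65 x 65 x 25 mm; origin at the centre of its underside. Leave it alone
Things that resemble listed ones, but are neither listed nor needed, are in the scene too. What is shaped like the scoop but turquoise is not meant. Of the things shaped like the jar, the clear one is meant.

How it is judged:
By the outcome, as a careful person would: the job done as asked, in the order asked, and still so for the second after the job is handed in, with the robot touching nothing.
It also fails if it takes over 72 s, if anything falls off the work surface, if the arm or the gripper's body presses on something with over 40 N, if the wrist force passes 120 N, or if a joint passes its speed limit or range.

## Working session

There is one attempt and no reset: what is moved stays moved. The work goes in short steps, Python scripts to look and compute and a shell command to move; the robot and the scene stay as the last step left them, time stands still between calls to the robot, and variables do not carry over. Pictures are saved under pics/ and viewed, at most 10 in all, crops included, and the job is handed in when it is done.

```bash
mkdir -p pics; cat > h.py <<'E'
from plant import *
import numpy as np, cv2
from scipy.spatial.transform import Rotation as Ro
def save(p,n): cv2.imwrite('pics/'+n+'.png',p['color'][:,:,::-1])
def ray(p,uv):
    K=np.array(p['intrinsics']);T=np.array(p['pose'])
    d=T[:3,:3]@np.linalg.solve(K,[uv[0],uv[1],1.]);return T[:3,3],d/np.linalg.norm(d)
def onz(p,uv,z):
    o,d=ray(p,uv);return o+d*(z-o[2])/d[2]
def proj(p,X):
    K=np.array(p['intrinsics']);T=np.array(p['pose']);c=T[:3,:3].T@(np.array(X,float)-T[:3,3]);c=K@c;return c[:2]/c[2]
def tri(l):
    A=np.zeros((3,3));b=np.zeros(3)
    for p,uv in l:
        o,d=ray(p,uv);M=np.eye(3)-np.outer(d,d);A+=M;b+=M@o
    X=np.linalg.solve(A,b);return X,[np.round(proj(p,X)-uv,1) for p,uv in l]
E
python3 - <<'E'
from h import *
np.set_printoptions(precision=1,suppress=True)
s=capture('side');t=capture('top')
cv2.imwrite('pics/a.png',cv2.resize(s['color'],(800,600),interpolation=3)[:,:,::-1]);cv2.imwrite('pics/b.png',cv2.resize(t['color'],(800,600),interpolation=3)[:,:,::-1])
print(s['pose'],t['pose'],s['intrinsics'])
for n in ['stand','pivot','funnel_mouth','funnel_spout','jar','jar_mouth','mat','scoop','scoop_lip','scoop_grip']:
    for q,p in (('s',s),('t',t)):
        print(n,q,[(np.round(d['centre']),round(d['conf'],2)) for d in tip_of(p,n)])
print(get_obs())
E
```

```text
[[    0.9    -0.3     0.4  -152.9]
 [   -0.5    -0.5     0.7 -1019.5]
 [    0.     -0.8    -0.6  1012.9]
 [    0.      0.      0.      1. ]] [[   0.    -1.     0.   426.6]
 [  -1.    -0.    -0.    51.4]
 [   0.    -0.    -1.  1388. ]
 [   0.     0.     0.     1. ]] [[446.7   0.  249. ]
 [  0.  446.7 185.5]
 [  0.    0.    1. ]]
stand s [(array([304., 238.]), 0.56)]
stand t [(array([305., 154.]), 0.8), (array([190., 179.]), 0.43)]
pivot s [(array([311., 197.]), 0.61)]
pivot t [(array([317., 150.]), 0.62)]
funnel_mouth s [(array([311., 220.]), 0.62)]
funnel_mouth t [(array([353., 175.]), 0.58)]
funnel_spout s [(array([307., 240.]), 0.86), (array([279., 231.]), 0.23)]
funnel_spout t [(array([345., 179.]), 0.89)]
jar s [(array([278., 255.]), 0.92), (array([264., 230.]), 0.87), (array([241., 270.]), 0.72)]
jar t [(array([277., 182.]), 0.81), (array([317., 200.]), 0.76), (array([320., 237.]), 0.66), (array([314., 147.]), 0.65)]
jar_mouth s [(array([270., 203.]), 0.76), (array([244., 247.]), 0.65), (array([280., 232.]), 0.62)]
jar_mouth t [(array([283., 176.]), 0.8), (array([321., 194.]), 0
[... 536 characters left out ...]
0., 218.]), 0.95), (array([185., 281.]), 0.87), (array([188., 194.]), 0.81)]
scoop_grip s [(array([152., 185.]), 0.69), (array([247., 178.]), 0.67), (array([152., 150.]), 0.58)]
scoop_grip t [(array([201., 156.]), 0.96), (array([149., 262.]), 0.87), (array([ 74., 231.]), 0.58), (array([187., 195.]), 0.23)]
{'time': 1.1, 'joint_positions': array([ 1.2,  0.3,  1.5, -0. ,  1.3, -0.1]), 'dq': array([ 0., -0.,  0., -0.,  0., -0.]), 'tau': array([ -0. , -43.1, -24.4,   0.1,   0. ,  -0. ]), 'tool_pos': array([135.4, 507.3, 404.8]), 'tcp_rot': array([3.1, 0. , 2.9]), 'contact_force': array([-0.6,  0.6, -0.9]), 'moment': array([-0.1,  0. , -0. ]), 'finger_force': 0.0, 'grip_width': 91.75742669555407}
```

View pics/a.png

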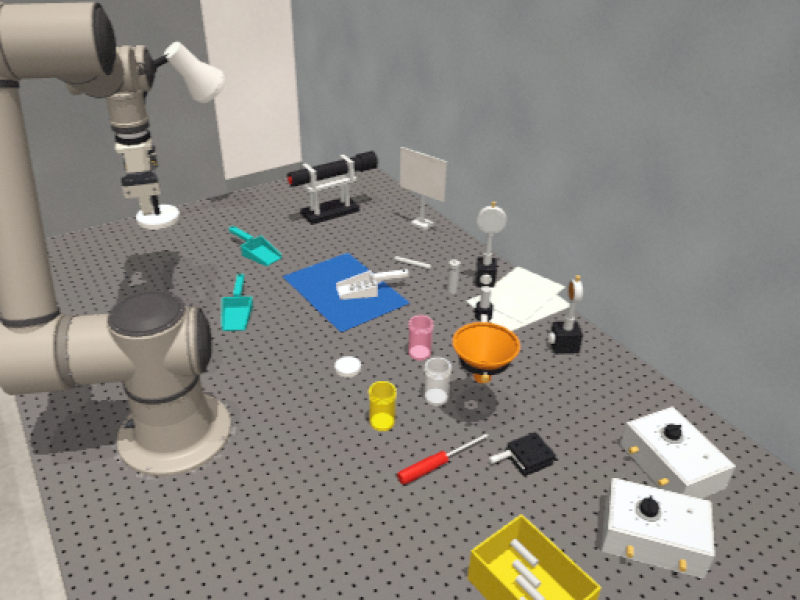

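View pics/b.png

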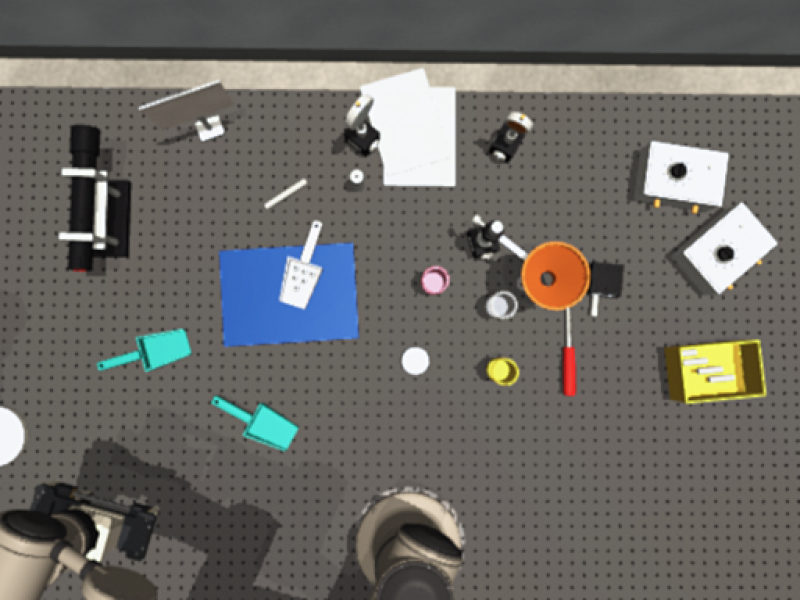

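```bash
cat > m.py <<'E'
from h import *
np.set_printoptions(precision=1,suppress=True)
s=capture('side');t=capture('top')
def near(p,n,uv,r=14):
    l=[d for d in tip_of(p,n) if np.hypot(*(np.array(d['centre'])-uv))<r]
    return np.array(l[0]['centre']) if l else None
G={'stand':((304,238),(305,154)),'pivot':((311,190),(317,150)),'funnel_mouth':((311,222),(355,176)),'funnel_spout':((308,243),(345,179)),'jar':((278,255),(317,200)),'jar_mouth':((280,232),(321,194)),'scoop':((227,185),(190,179)),'scoop_lip':((219,188),(188,194)),'scoop_grip':((251,176),(201,156))}
for n,(a,b) in G.items():
    u,v=near(s,n,a),near(t,n,b)
    if u is None or v is None: print(n,u,v);continue
    X,e=tri([(s,u),(t,v)]);print(n,X,*e)
E
python3 m.py
python3 - <<'E'
from h import *
for p in (capture('side'),capture('top')):
  for n in ['funnel_mouth','scoop']:
    for d in trace(p,n)[:3]: print(n,np.round(d['rect']),round(d['conf'],2))
E
```

```text
stand [ 628.2 -142.8  -18.1] [ 0.2 -0. ] [-0.1  0.2]
pivot [ 622.9 -148.3  144.9] [-1.2  0.2] [ 0.7 -1.1]
funnel_mouth [ 548.2 -254.2  165.6] [-1.2  0.2] [ 0.7 -1. ]
funnel_spout [ 538.8 -253.5   84.6] [-0.6  0.1] [ 0.3 -0.5]
jar None [318.6 194.3]
jar_mouth [ 495.3 -177.8   85.8] [-0.1  0. ] [ 0.1 -0.1]
scoop [229.9 187.6] None
scoop_lip None [185.6 194.8]
scoop_grip [250.3 176.1] None
funnel_mouth [313. 220.  43.  51.] 0.66
funnel_mouth [333. 293.  45.  30.] 0.29
funnel_mouth [278. 246.  15.  29.] 0.2
scoop [163. 158.  34.  28.] 0.89
scoop [281. 244.  16.  30.] 0.69
scoop [151. 193.  19.  37.] 0.68
funnel_mouth [340. 170.  75.  52.] 0.84
funnel_mouth [185. 126.  27.  18.] 0.38
scoop [ 91. 223.  62.  29.] 0.92
scoop [162. 270.  55.  36.] 0.91
scoop [191. 168.  27.  59.] 0.68
```

```bash
cat >> h.py <<'E'
def orange(p,z=180):
    h=cv2.cvtColor(p['color'],cv2.COLOR_RGB2HSV);m=cv2.inRange(h,(6,170,120),(19,255,255))
    n,l,st,c=cv2.connectedComponentsWithStats(m);i=1+np.argmax(st[1:,4]);cn=max(cv2.findContours((l==i).astype(np.uint8),0,1)[0],key=cv2.contourArea)
    (x,y),r=cv2.minEnclosingCircle(cn);return onz(p,(x,y),z),(x,y,r),st[i]
def tool():
    o=get_obs();R=Ro.from_euler('xyz',o['tcp_rot']).as_matrix();return np.array(o['tool_pos']),R
def rel(X,yaw=None):
    "tool shift (m) to bring the TCP to X"
    p,R=tool();return R.T@(np.array(X)-p)/1000
E
python3 - <<'E'
from h import *
np.set_printoptions(precision=3,suppress=True)
t=capture('top');c,px,st=orange(t);print(c,px,st)
piv=np.array([629,-144]);j=np.array([495.3,-177.8])
print('rad',np.linalg.norm(c[:2]-piv),np.linalg.norm(j-piv))
p,R=tool();print(p,R)
for X in ([c[0],c[1],404.7],): print(rel(X))
print([ (d['centre'],d['conf']) for d in tip_of(t,'jar_mouth')][:3])
E
```

```text
[ 538.883 -260.453  180.   ] (355.4383239746094, 175.6487274169922, 22.193031311035156) [ 334  155   44   43 1401]
rad 147.2490896900718 137.90623626217925
[135.343 507.238 404.715] [[-0.966  0.258  0.   ]
 [ 0.258  0.966 -0.   ]
 [-0.    -0.    -1.   ]]
[-0.588 -0.638  0.   ]
[([323.6, 197.1], 0.81), ([280.5, 175.6], 0.81), ([319.7, 239.1], 0.52)]
```

```bash
A='[-0.35,-0.17,0,0,0]'; python3 -m inch '[[-0.35,-0.17,0,0,0],[-0.35,-0.17,0,0,0],[-0.35,-0.17,0,0,0],[-0.35,-0.17,0,0,0],[-0.35,-0.17,0,0,0],[-0.35,-0.17,0,0,0],[-0.35,-0.17,0,0,0],[-0.35,-0.17,0,0,0]]'
python3 -m inch '[[-0.24,-0.46,0,0,0],[-0.24,-0.46,0,0,0],[-0.24,-0.46,0,0,0],[-0.24,-0.46,0,0,0],[-0.24,-0.46,0,0,0],[-0.24,-0.46,0,0,0],[-0.24,-0.46,0,0,0],[-0.24,-0.46,0,0,0]]'
python3 - <<'E'
from h import *
np.set_printoptions(precision=3,suppress=True)
print(get_obs()['joint_positions'],*tool(),rel([539,-260,404.7]))
w=capture('wrist');save(w,'w1');print(w['pose'],w['intrinsics'])
E
```

```text
time: 3.17
tool_pos: [388.7, 287.6, 405.0]
tcp_rot: [3.141, 0.0, 2.881]
contact_force: [0.1, 0.6, -0.2]
grip_width: 42.9
finger_force: 0.0
time: 3.83
tool_pos: [460.2, -38.1, 405.0]
tcp_rot: [3.141, 0.001, 2.881]
contact_force: [0.9, 0.1, 0.4]
grip_width: 0.4
finger_force: 0.0
[-0.249  0.226  1.687  0.     1.228 -1.559] [460.195 -38.133 404.962] [[-0.966  0.258  0.001]
 [ 0.258  0.966  0.   ]
 [-0.001  0.    -1.   ]] [-0.133 -0.194  0.   ]
[[  0.258   0.924   0.283 384.41 ]
 [  0.966  -0.247  -0.076 -17.94 ]
 [ -0.      0.293  -0.956 385.657]
 [  0.      0.      0.      1.   ]] [[287.162   0.    250.939]
 [  0.    287.162 195.433]
 [  0.      0.      1.   ]]
```

```bash
python3 -m inch '[[-0.1,-0.17,0,0,0],[-0.1,-0.17,0,0,0],[-0.1,-0.17,0,0,0],[-0.1,-0.17,0,0,0],[-0.1,-0.17,0,0,0],[-0.1,-0.17,0,0,0]]'
python3 - <<'E'
from h import *
np.set_printoptions(precision=1,suppress=True)
w=capture('wrist');save(w,'w2');print(tool()[0])
for n in ['pivot','stand','jar_mouth','jar','funnel_mouth','funnel_spout']:
    for d in tip_of(w,n): print(n,d['centre'],d['conf'],onz(w,d['centre'],{'pivot':150,'stand':0,'jar':0,'jar_mouth':88,'funnel_mouth':180,'funnel_spout':94}[n]))
try: print(orange(w))
except Exception as e: print(e)
E
```

```text
time: 4.38
tool_pos: [513.8, -231.0, 404.0]
tcp_rot: [-3.14, 0.001, 2.876]
contact_force: [-0.7, 0.3, 0.2]
grip_width: 0.2
finger_force: 0.0
[ 513.3 -228.5  403.9]
pivot [363.1, 292.0] 0.57 [ 628.1 -152.   150. ]
stand [325.7, 226.4] 0.6 [ 625.3 -150.1    0. ]
jar_mouth [289.1, 151.7] 0.86 [ 490.5 -184.6   88. ]
jar_mouth [255.8, 10.4] 0.61 [ 358.4 -184.9   88. ]
jar_mouth [431.9, 161.2] 0.6 [539.  -43.4  88. ]
jar [280.1, 142.4] 0.88 [ 490.9 -185.6    0. ]
jar [390.3, 152.2] 0.74 [542.1 -46.4   0. ]
jar [255.1, 32.3] 0.59 [ 356.6 -184.     0. ]
funnel_mouth [220.8, 257.1] 0.89 [ 541.9 -264.1  180. ]
funnel_spout [222.3, 256.3] 0.67 [ 585.  -284.7   94. ]
(array([ 532.2, -258. ,  180. ]), (224.56234741210938, 244.63839721679688, 75.58021545410156), array([ 149,  178,  152,   80, 5945], dtype=int32))
```

View pics/w2.png

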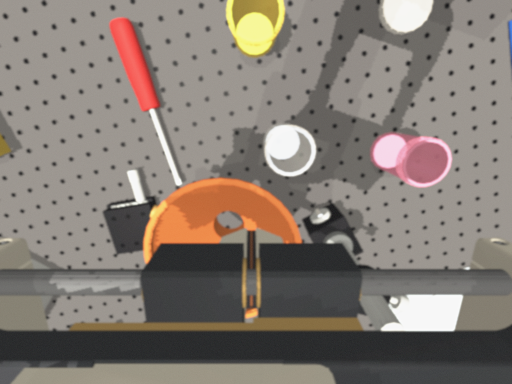

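```bash
python3 -m inch '[[-0.035,-0.026,0,0,0],[-0.035,-0.026,0,0,0],[-0.035,-0.026,0.03,0,0],[-0.035,-0.026,0.056,0,0],[-0.035,-0.026,0.056,0,0]]'
python3 -m inch '[[0.02,0.015,0,0,0],[0.04,0.03,0,0,0],[0.057,0.046,0,0,0],[0.064,0.057,0,0,0],[0.071,0.068,0,0,0],[0.077,0.078,0,0,0],[0.077,0.078,0,0,0]]'
python3 - <<'E'
from h import *
np.set_printoptions(precision=1,suppress=True)
t=capture('top');w=capture('wrist');print(tool()[0],orange(t))
for n in ['jar_mouth','funnel_mouth']:
    for p in (t,w):
        for d in tip_of(p,n)[:3]: print(n,d['centre'],d['conf'],onz(p,d['centre'],{'jar_mouth':88,'funnel_mouth':180}[n]))
E
```

```text
time: 5.15
tool_pos: [539.3, -259.0, 343.9]
tcp_rot: [3.139, -0.008, 2.882]
contact_force: [-0.8, 0.9, 0.0]
grip_width: 0.3
finger_force: 0.0
time: 5.73
tool_pos: [486.0, -163.3, 349.7]
tcp_rot: [3.141, 0.001, 2.882]
contact_force: [1.3, -1.0, 0.2]
grip_width: 0.6
finger_force: 0.5
[ 486.  -164.8  348.9] (array([ 444.7, -195.7,  180. ]), (333.0, 208.5, 11.280613899230957), array([322, 206,  23,   7,  68], dtype=int32))
jar_mouth [282.2, 176.3] 0.64 [544.  -58.7  88. ]
jar_mouth [387.2, 221.1] 0.92 [536.8 -50.1  88. ]
jar_mouth [180.8, 52.5] 0.75 [ 357.4 -185.7   88. ]
funnel_mouth [263.7, 230.0] 0.71 [382.8   1.3 180. ]
```

```bash
python3 -m inch '[[0,-0.01,-0.04,0,0],[0,-0.01,-0.07,0,0],[0,0.04,-0.09,0,0],[0,0.08,-0.09,0,0],[0,0.12,-0.09,0,0],[0,0.16,-0.09,0,0],[0,0.16,-0.09,0,0]]'
python3 - <<'E'
from h import *
np.set_printoptions(precision=1,suppress=True)
t=capture('top');w=capture('wrist');s=capture('side');print(tool()[0],orange(t),orange(w)[1:])
cv2.imwrite('pics/c.png',np.hstack([cv2.resize(t['color'][130:250,240:400],(400,300)),cv2.resize(s['color'][170:290,220:380],(400,300))])[:,:,::-1])
cv2.imwrite('pics/c.png',np.vstack([cv2.imread('pics/c.png'),cv2.resize(w['color'],(400,300))[:,:,::-1].repeat(1,1) if 0 else np.hstack([cv2.resize(w['color'],(400,300))[:,:,::-1]]*2)]))
for n in ['jar_mouth','funnel_mouth','funnel_spout','pivot']:
    for p in (t,w,s):
        for d in tip_of(p,n)[:3]: print(n,d['centre'],d['conf'],onz(p,d['centre'],{'pivot':150,'funnel_spout':94,'jar_mouth':88,'funnel_mouth':180}[n]))
E
```

```text
time: 6.62
tool_pos: [527.9, -5.8, 438.5]
tcp_rot: [3.139, -0.001, 2.885]
contact_force: [-1.0, 0.2, 0.1]
grip_width: 0.4
finger_force: 0.0
[527.2 -10.4 438.2] (array([ 493.1, -203.5,  180. ]), (335.658447265625, 191.53594970703125, 21.66783332824707), array([ 315,  170,   43,   43, 1370], dtype=int32)) ((38.0, 214.0, 66.0303955078125), array([   0,  160,   82,  109, 6219], dtype=int32))
jar_mouth [323.2, 237.6] 0.58 [ 357.2 -184.2   88. ]
jar_mouth [324.1, 193.6] 0.43 [ 491.6 -187.4   88. ]
jar_mouth [362.4, 219.1] 0.37 [ 414.1 -304.7   88. ]
jar_mouth [48.7, 66.3] 0.84 [ 356.6 -183.4   88. ]
jar_mouth [97.9, 186.9] 0.74 [ 492.7 -186.5   88. ]
jar_mouth [266.0, 204.3] 0.76 [533.4 -38.2  88. ]
jar_mouth [279.1, 230.7] 0.71 [ 493.9 -172.1   88. ]
jar_mouth [244.1, 248.5] 0.66 [ 358.2 -184.1   88. ]
funnel_mouth [333.5, 193.3] 0.69 [ 488.  -197.3  180. ]
funnel_mouth [26.5, 224.0] 0.61 [ 497.  -206.9  180. ]
funnel_mouth [288.1, 213.9] 0.85 [ 495.6 -208.3  180. ]
funnel_mouth [286.4, 235.8] 0.45 [ 434.6 -284.6  180. ]
funnel_spout [327.1, 193.7] 0.88 [ 491.  -195.4   94. ]
funnel_spout [80.0, 199.0] 0.87 [ 500.3 -209.4   94. ]
funnel_spout [285.7, 233.6] 0.68 [ 499.4 -199.3   94. ]
pivot [314.8, 147.2] 0.82 [ 624.7 -149.1  150. ]
pivot [147.7, 305.0] 0.64 [ 624.8 -150.6  150. ]
pivot [313.8, 197.9] 0.69 [ 638.  -155.4  150. ]
```

View pics/c.png

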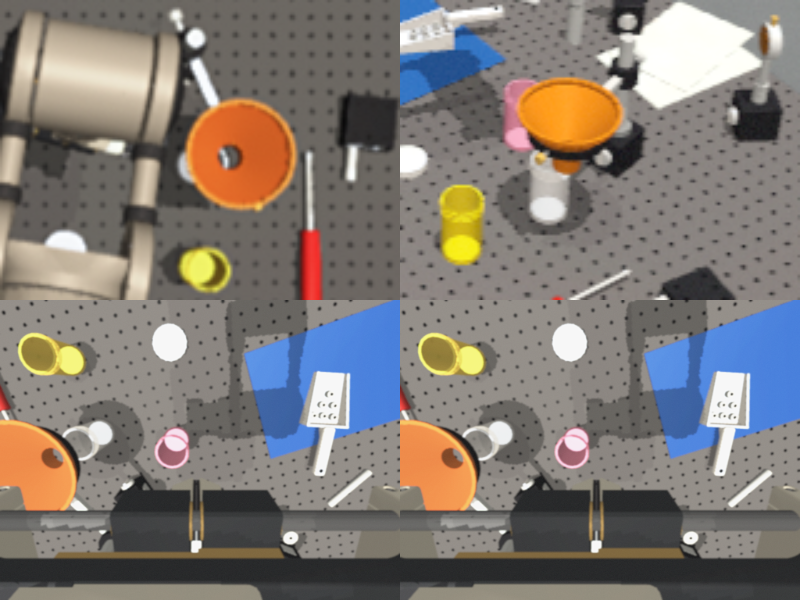

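```bash
python3 -m inch '[[-0.012,-0.19,0,0,0],[-0.012,-0.19,0,0,0],[-0.012,-0.19,0,0,0],[-0.012,-0.19,0,0,0],[-0.012,-0.19,0.03,0,0],[-0.012,-0.19,0.06,0,0],[-0.012,-0.19,0.09,0,0],[-0.012,-0.19,0.09,0,0]]'
python3 -c "
from h import *
print(*tool(),rel([484.5,-146,348.5]))"
```

```text
time: 8.03
tool_pos: [488.2, -197.0, 343.4]
tcp_rot: [3.139, -0.01, 2.879]
contact_force: [-1.4, 0.7, -0.8]
grip_width: 0.3
finger_force: 0.0
[ 488.17771764 -197.04462651  343.44884469] [[-0.96576574  0.25926329 -0.00889293]
 [ 0.25922365  0.96580238  0.00537247]
 [ 0.0099817   0.00288329 -0.99994602]] [ 0.01683421  0.04836009 -0.00474394]
```

```bash
python3 -m inch '[[0.006,0.016,0,0,0],[0.01,0.03,0,0,0],[0.014,0.04,0,0,0],[0.0165,0.0475,0,0,0],[0.0165,0.0475,0,0,0],[0.0165,0.0475,0,0,0]]'
python3 -m inch '[[0,-0.01,-0.03,0,0],[0,-0.01,-0.07,0,0],[0,0.03,-0.09,0,0],[0,0.08,-0.09,0,0],[0,0.12,-0.09,0,0],[0,0.16,-0.09,0,1],[0,0.16,-0.09,0,1]]'
python3 - <<'E'
from h import *
np.set_printoptions(precision=1,suppress=True)
t=capture('top');w=capture('wrist');s=capture('side');print(tool()[0],orange(t))
for n in ['jar_mouth','funnel_mouth','funnel_spout','pivot','scoop','scoop_grip','scoop_lip']:
    for q,p in zip('tws',(t,w,s)):
        for d in tip_of(p,n)[:3]: print(q,n,d['centre'],round(d['conf'],2),onz(p,d['centre'],{'scoop':3,'scoop_grip':37,'scoop_lip':6,'pivot':150,'funnel_spout':94,'jar_mouth':88,'funnel_mouth':180}[n]))
E
```

```text
time: 8.53
tool_pos: [486.2, -146.3, 349.6]
tcp_rot: [-3.141, 0.001, 2.882]
contact_force: [0.1, -0.2, -0.1]
grip_width: 0.6
finger_force: 0.2
time: 9.12
tool_pos: [527.8, 12.2, 438.9]
tcp_rot: [3.139, -0.0, 2.885]
contact_force: [-0.3, 0.0, -0.5]
grip_width: 9.3
finger_force: 0.0
[527.3   7.8 438.5] (array([ 488. , -186.9,  180. ]), (329.8428649902344, 193.27142333984375, 21.956832885742188), array([ 309,  172,   43,   44, 1382], dtype=int32))
t jar_mouth [324.4, 241.4] 0.65 [ 345.7 -187.8   88. ]
t jar_mouth [318.8, 194.1] 0.42 [ 490.  -171.1   88. ]
w jar_mouth [32.1, 68.2] 0.78 [ 353.9 -183.3   88. ]
w jar_mouth [83.7, 188.9] 0.71 [ 490.9 -185.9   88. ]
w jar_mouth [205.0, 196.1] 0.69 [536.4 -48.1  88. ]
s jar_mouth [245.4, 246.8] 0.84 [ 365.3 -179.8   88. ]
s jar_mouth [278.8, 231.7] 0.66 [ 490.3 -175.5   88. ]
s jar_mouth [268.8, 200.1] 0.61 [554.6 -23.5  88. ]
t funnel_mouth [328.3, 193.1] 0.88 [ 488.5 -182.5  180. ]
w funnel_mouth [20.9, 218.1] 0.59 [ 490.8 -191.2  180. ]
s funnel_mouth [283.8, 210.5] 0.65 [ 494.  -188.5  180. ]
t funnel_spout [323.6, 191.9] 0.72 [ 496.5 -184
[... 795 characters left out ...]
 0.7 [277.1 354.7  37. ]
t scoop_grip [74.3, 230.2] 0.56 [374.4 591.4  37. ]
w scoop_grip [398.1, 196.5] 0.66 [618.3 200.   37. ]
s scoop_grip [154.0, 181.9] 0.97 [282.7 352.1  37. ]
s scoop_grip [149.3, 149.8] 0.81 [355.7 585.8  37. ]
s scoop_grip [250.3, 176.5] 0.59 [616.5 194.6  37. ]
t scoop_lip [185.2, 282.5] 0.8 [207.4 245.6   6. ]
t scoop_lip [120.3, 221.2] 0.7 [402.8 457.    6. ]
t scoop_lip [186.0, 195.1] 0.57 [488.3 246.6   6. ]
w scoop_lip [406.3, 93.7] 0.74 [487.6 240.4   6. ]
w scoop_lip [413.2, 140.2] 0.4 [552.9 243.6   6. ]
s scoop_lip [217.1, 185.4] 0.67 [497.4 247.3   6. ]
s scoop_lip [217.7, 189.2] 0.64 [487.4 223.8   6. ]
s scoop_lip [148.4, 209.1] 0.58 [214.2 244.6   6. ]
```

```bash
python3 -m inch '[[-0.052,0.206,0,0.08,1],[-0.052,0.206,0,0.08,1],[-0.052,0.206,0.02,0.08,1],[-0.052,0.206,0.05,0.08,1],[-0.052,0.206,0.08,0.08,1],[-0.052,0.206,0.12,0.08,1],[-0.052,0.206,0.12,0.08,1],[-0.052,0.206,0.12,0.08,1]]'
python3 - <<'E'
from h import *
np.set_printoptions(precision=1,suppress=True)
w=capture('wrist');save(w,'w3');print(tool()[0],get_obs()['tcp_rot'])
for n in ['scoop','scoop_grip','scoop_lip']+['spacer%d_center'%i for i in (1,)]:
    for d in tip_of(w,n)[:6]: print(n,d['centre'],round(d['conf'],2),onz(w,d['centre'],{'scoop':3,'scoop_grip':37,'scoop_lip':6}.get(n,12.5)))
E
```

```text
time: 10.98
tool_pos: [629.6, 194.8, 311.5]
tcp_rot: [-3.136, -0.01, 2.803]
contact_force: [-2.0, 0.0, -0.9]
grip_width: 91.6
finger_force: 0.0
[630.1 193.9 315.4] [-3.1 -0.   2.8]
scoop [254.6, 87.4] 0.79 [535.8 229.7   3. ]
scoop_grip [252.6, 185.3] 0.71 [617.3 199.2  37. ]
scoop_grip [249.7, 96.0] 0.2 [543.2 222.6  37. ]
spacer1_center [268.8, 121.8] 0.72 [569.8 232.1  12.5]
```

View pics/w3.png

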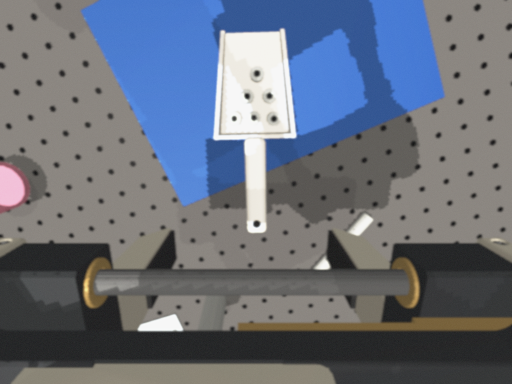

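```bash
python3 -m inch '[[0,0,0.04,0,1],[0,0,0.08,0,1],[0,0,0.119,0,1],[0,0,0.119,0,0.5],[0,0,0.119,0,0],[0,0,0.119,0,0],[0,0,0.119,0,0],[0,0,0.119,0,0]]'
python3 -m inch '[[0,0,0,0,0],[0,0,0,0,0],[0,0,0,0,0],[0,0,0,0,0]]'
```

```text
time: 11.9
tool_pos: [631.6, 193.4, 203.3]
tcp_rot: [3.139, 0.005, 2.801]
contact_force: [0.1, -0.6, -0.7]
grip_width: 63.0
finger_force: 0.0
time: 12.23
tool_pos: [630.7, 193.3, 200.0]
tcp_rot: [3.141, 0.0, 2.801]
contact_force: [0.5, -0.1, -0.3]
grip_width: 36.3
finger_force: 0.0
```

```bash
python3 -m inch '[[0,0,0.003,0,0],[0,0,0.003,0,0],[0,0,0.003,0,0],[0,0,0.003,0,0],[0,0,0.003,0,0]]'
python3 -m inch '[[0,0,-0.01,0,0],[0,0,-0.02,0,0],[0,0,-0.03,0,0],[0,0,-0.03,0,0]]'
python3 - <<'E'
from h import *
print(get_obs()['finger_force'],get_obs()['contact_force'],get_obs()['moment'],get_obs()['grip_width'],tool()[0])
w=capture('wrist');s=capture('side')
a=cv2.resize(w['color'][0:240,130:400],(450,400));b=cv2.resize(s['color'][140:220,190:290],(350,280))
c=np.zeros((400,800,3),np.uint8);c[:,:450]=a;c[:280,450:]=b;cv2.imwrite('pics/d.png',c[:,:,::-1])
E
```

```text
time: 12.65
tool_pos: [630.5, 193.3, 196.4]
tcp_rot: [-3.141, -0.001, 2.801]
contact_force: [-1.3, -0.1, -1.5]
grip_width: 17.8
finger_force: 30.0
time: 12.98
tool_pos: [631.5, 193.5, 230.2]
tcp_rot: [3.139, 0.005, 2.801]
contact_force: [0.8, -0.2, -1.0]
grip_width: 17.4
finger_force: 30.0
29.963085651397705 [ 0.80610279 -0.19658377 -1.04608808] [ 0.03009574 -0.14953587  0.04905993] 17.4435579535655 [631.54862201 193.46564184 230.21362673]
```

View pics/d.png

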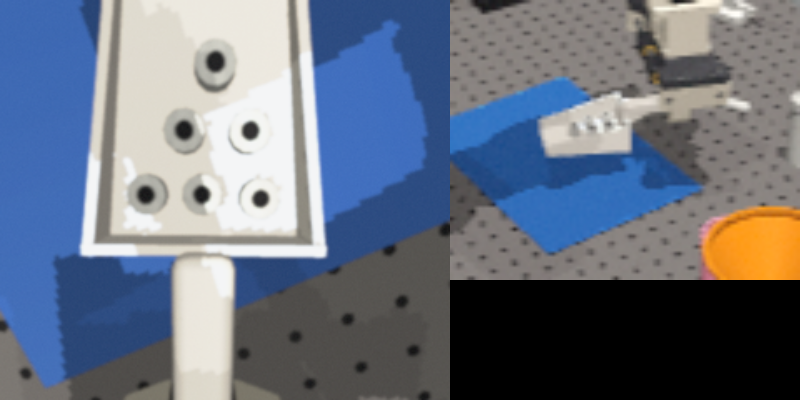

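```bash
python3 -m inch '[[0,0,0,0,0.1],[0,0,0,0,0.1],[0,0,0,0,0.1]]' | grep -E 'pos|grip|fing'
python3 -m inch '[[0,0,0,0,0.17],[0,0,0,0,0.17]]'| grep -E 'pos|grip|fing'
python3 -m inch '[[0,0,0,0,0.182],[0,0,0,0,0.182]]'| grep -E 'pos|grip|fing'
```

```text
tool_pos: [630.5, 193.2, 226.2]
grip_width: 17.3
finger_force: 30.0
tool_pos: [630.6, 193.3, 226.4]
grip_width: 17.6
finger_force: 30.0
tool_pos: [630.7, 193.3, 226.6]
grip_width: 17.8
finger_force: 30.0
```

```bash
python3 -m inch '[[0,0,0,0,0.188],[0,0,0,0,0.188]]'| grep -E 'pos|grip|fing'
python3 -m inch '[[0,0,0,0,0.191],[0,0,0,0,0.191]]'| grep -E 'pos|grip|fing|mom'
python3 -m inch '[[0,0,0,0,0.193],[0,0,0,0,0.193]]'| grep -E 'pos|grip|fing'
```

```text
tool_pos: [630.7, 193.3, 226.7]
grip_width: 17.3
finger_force: 30.0
tool_pos: [630.7, 193.3, 226.8]
grip_width: 18.2
finger_force: 24.0
tool_pos: [630.7, 193.3, 226.8]
grip_width: 17.5
finger_force: 14.5
```

```bash
cat > q.py <<'E'
from h import *
w=capture('wrist');save(w,'q');o=get_obs()
for n in ('scoop','scoop_lip','spacer1_center'):
    l=tip_of(w,n);print(n,[(np.round(d['centre'],1).tolist(),round(d['conf'],2)) for d in l[:6]])
print('F',round(o['finger_force'],1),'m',np.round(o['moment'],3),'f',np.round(o['contact_force'],1))
E
python3 q.py
python3 -m inch '[[0,0,0,0,0.1943],[0,0,0,0,0.1943]]'| grep -E 'grip|fing'; python3 q.py
python3 -m inch '[[0,0,0,0,0.195],[0,0,0,0,0.195]]'| grep -E 'grip|fing'; python3 q.py
```

```text
scoop [([253.1, 70.8], 0.7)]
scoop_lip []
spacer1_center [([282.3, 123.4], 0.92)]
F 14.5 m [-0.072 -0.07   0.015] f [ 0.3  0.4 -1.9]
grip_width: 17.7
finger_force: 8.4
scoop [([252.7, 81.9], 0.65)]
scoop_lip [([249.2, 7.5], 0.96)]
spacer1_center [([281.7, 129.3], 0.58)]
F 8.3 m [ 0.005 -0.053  0.029] f [-1.1 -0.4 -0.7]
grip_width: 18.0
finger_force: 5.0
scoop [([252.2, 84.3], 0.67), ([240.3, 96.2], 0.43), ([280.6, 131.2], 0.2)]
scoop_lip [([251.4, 8.8], 0.96)]
spacer1_center [([282.5, 128.6], 0.61)]
F 5.0 m [-0.043 -0.026 -0.005] f [ 0.4  0.6 -1.5]
```

```bash
python3 -m inch '[[0,0,0.01,0,0.1935],[0,0,0.02,0,0.1935],[0,0,0.03,0,0.1935],[0,0,0.03,0,0.1935],[0,0,0.03,0,0.1935],[0,0,0.03,0,0],[0,0,0.03,0,0],[0,0,0.03,0,0]]'
python3 -m inch '[[0,0,-0.02,0,0],[0,0,-0.06,0,0],[0,0,-0.1,0,0],[0,0,-0.14,0,0],[0,0,-0.18,0,0],[0,0,-0.22,0,0],[0,0,-0.22,0,0]]'
python3 q.py; python3 - <<'E'
from h import *
print(get_obs()['joint_positions'],*tool())
E
```

```text
time: 15.77
tool_pos: [630.6, 193.3, 196.8]
tcp_rot: [3.142, -0.0, 2.801]
contact_force: [-0.4, -0.1, -1.5]
grip_width: 17.4
finger_force: 30.0
time: 16.35
tool_pos: [630.8, 193.4, 427.2]
tcp_rot: [3.133, 0.014, 2.801]
contact_force: [0.6, 0.8, -0.7]
grip_width: 17.8
finger_force: 30.0
scoop [([253.4, 61.5], 0.94), ([36.3, 230.2], 0.71)]
scoop_lip [([276.0, 77.7], 0.74)]
spacer1_center [([277.1, 114.8], 0.67)]
F 30.0 m [-0.036 -0.045 -0.037] f [-0.5 -0.1 -1.1]
[ 1.81253571e-01  5.93042434e-01  1.08650308e+00  2.62562479e-05
  1.46487216e+00 -1.04879177e+00] [630.32359001 193.19230227 415.15776571] [[-9.42499590e-01  3.34195713e-01 -2.78344471e-03]
 [ 3.34198237e-01  9.42502681e-01 -4.83563813e-04]
 [ 2.46179915e-03 -1.38598101e-03 -9.99996009e-01]]
```

View pics/q.png

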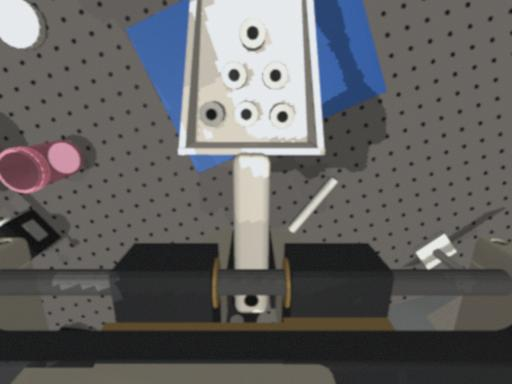

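```bash
python3 -m inch '[[0,-0.005,0,-0.05,0],[0,-0.02,0,-0.13,0],[0,-0.04,0,-0.24,0],[0,-0.065,0,-0.35,0],[0,-0.09,0,-0.46,0],[0,-0.115,0,-0.57,0],[0,-0.14,0,-0.66,0],[0,-0.16,0,-0.72,0]]'
python3 -c "
from h import *
print(get_obs()['joint_positions'],tool(),rel([539,-53.5,415]))"
```

```text
time: 17.22
tool_pos: [576.3, 41.0, 414.3]
tcp_rot: [3.14, -0.004, -2.758]
contact_force: [-0.3, -0.2, -1.9]
grip_width: 17.9
finger_force: 30.0
[-6.16289125e-02  4.34068653e-01  1.35538952e+00 -1.46231883e-04
  1.35678148e+00 -2.01567874e+00] (array([576.33056834,  40.96160057, 414.33966286]), array([[-9.27431307e-01, -3.73964673e-01, -4.64695532e-03],
       [-3.73969325e-01,  9.27441062e-01,  1.43582371e-04],
       [ 4.25608244e-03,  1.87098153e-03, -9.99989193e-01]])) [ 0.06995009 -0.07364602 -0.00050042]
```

```bash
python3 -m inch '[[0.005,-0.005,0,-0.06,0],[0.015,-0.015,0,-0.16,0],[0.028,-0.03,0,-0.28,0],[0.042,-0.044,0,-0.4,0],[0.055,-0.057,0,-0.52,0],[0.064,-0.067,0,-0.64,0],[0.068,-0.072,0,-0.75,0],[0.07,-0.073,0,-0.84,0]]'
python3 -m inch '[[0,0,0.01,0,0],[0,0,0.01,0,0]]'
python3 - <<'E'
from h import *
np.set_printoptions(precision=3,suppress=True)
print(tool()[0],get_obs()['tcp_rot'],rel([539,-53.5,383]))
w=capture('wrist');save(w,'w5');print(orange(w))
t=capture('top');print(orange(t))
for p in (w,t):
  for d in tip_of(p,'funnel_mouth'): print(d['centre'],onz(p,d['centre'],180))
E
```

```text
time: 17.88
tool_pos: [538.6, -52.5, 414.5]
tcp_rot: [3.137, -0.0, -1.919]
contact_force: [0.6, -1.0, -1.6]
grip_width: 18.2
finger_force: 30.0
time: 18.05
tool_pos: [538.6, -51.2, 403.2]
tcp_rot: [3.135, -0.0, -1.926]
contact_force: [-0.2, 1.2, -2.1]
grip_width: 17.7
finger_force: 30.0
[538.613 -51.174 403.201] [ 3.135 -0.    -1.926] [ 0.002 -0.001  0.02 ]
(array([ 542.674, -186.433,  180.   ]), (169.5, 31.346153259277344, 35.900394439697266), array([ 151,    0,   37,   66, 1484], dtype=int32))
(array([ 487.303, -190.496,  180.   ]), (331.10791015625, 193.53237915039062, 21.55095100402832), array([320, 172,  32,  44, 770], dtype=int32))
[250.7, 61.3] [ 500.619 -152.445  180.   ]
[327.9, 192.9] [ 489.055 -181.335  180.   ]
```

View pics/w5.png

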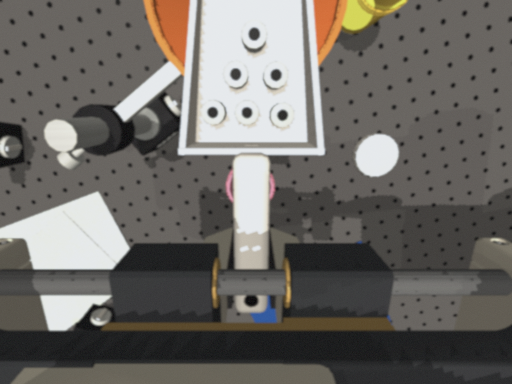

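```bash
python3 -m inch '[[0.001,0,0.01,0,0],[0.001,0,0.02,0,0],[0.001,0,0.02,0,0],[0.001,0,0.02,0,0]]'
python3 -m inch '[[0,0,0,0,0.19],[0,0,0,0,0.193],[0,0,0,0,0.1943],[0,0,0,0,0.1943],[0,0,0,0,0.1943]]'
python3 q.py
```

```text
time: 18.58
tool_pos: [538.6, -52.1, 385.6]
tcp_rot: [3.139, -0.0, -1.923]
contact_force: [-0.3, -0.6, -1.0]
grip_width: 17.7
finger_force: 30.0
time: 19.0
tool_pos: [538.9, -52.2, 387.1]
tcp_rot: [-3.141, -0.0, -1.922]
contact_force: [-0.8, -0.2, 0.1]
grip_width: 17.8
finger_force: 8.3
scoop [([251.5, 77.2], 0.67)]
scoop_lip [([274.3, 88.4], 0.55)]
spacer1_center [([279.2, 122.4], 0.62), ([248.5, 121.7], 0.44), ([159.5, 120.3], 0.39)]
F 8.3 m [0.073 0.143 0.013] f [ 0.2 -0.2 -0.8]
```

```bash
python3 -m inch '[[0,0,-0.008,0,0.1943],[0,0,-0.016,0,0.1943],[0,0,-0.024,0,0.1943],[0,0,-0.03,0,0.1943],[0,0,-0.03,0,0.1943],[0,0,-0.03,0,0.1943]]' | grep -E 'pos|force'
python3 q.py; cp pics/q.png pics/q1.png
python3 - <<'E'
from h import *
s=capture('side');t=capture('top');w=capture('wrist')
c=np.zeros((600,800,3),np.uint8);c[:300,:400]=cv2.resize(s['color'][170:260,230:350],(400,300));c[:300,400:]=cv2.resize(t['color'][130:250,240:400],(400,300));c[300:,:400]=cv2.resize(w['color'],(400,300));cv2.imwrite('pics/e.png',c[:,:,::-1])
E
```

```text
tool_pos: [538.9, -52.2, 417.5]
contact_force: [0.6, -0.0, 0.6]
finger_force: 8.5
scoop [([251.8, 106.0], 0.72), ([248.9, 44.8], 0.66)]
scoop_lip [([252.0, 45.2], 0.81)]
spacer1_center [([273.4, 138.9], 0.76)]
F 8.5 m [-0.047 -0.059  0.093] f [ 0.6 -0.8  0.8]
```

View pics/e.png

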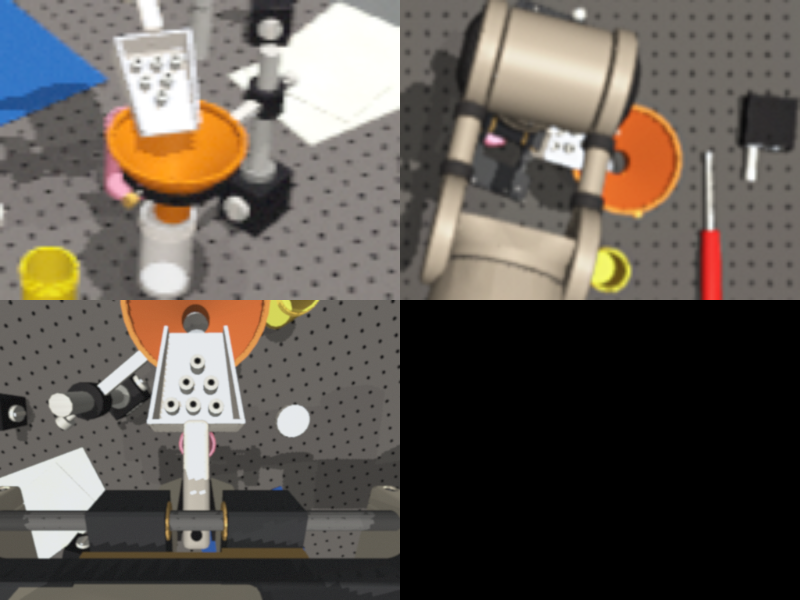

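```bash
python3 -m inch '[[0,0,-0.006,0,0.1943],[0,0,-0.012,0,0.1943],[0,0,-0.018,0,0.1943],[0,0,-0.018,0,0.1943],[0,0,-0.018,0,0.1943]]' | grep -E 'pos|force'
python3 q.py; cat > v.py <<'E'
from h import *
import sys
s=capture('side');w=capture('wrist')
c=np.zeros((300,800,3),np.uint8);c[:,:400]=cv2.resize(s['color'][170:260,230:350],(400,300));c[:,400:]=cv2.resize(w['color'],(400,300));cv2.imwrite('pics/%s.png'%sys.argv[1],c[:,:,::-1])
for p in (s,w): print([(d['rect'][:2],round(d['conf'],2)) for d in look_for(p,'spacer1_center')][:8])
E
python3 v.py f
```

```text
tool_pos: [538.9, -52.2, 435.4]
contact_force: [-0.4, -0.0, 0.8]
finger_force: 8.6
scoop [([251.9, 120.1], 0.83), ([271.4, 119.9], 0.48)]
scoop_lip [([252.2, 66.7], 0.65), ([366.4, 152.2], 0.28)]
spacer1_center [([272.8, 145.2], 0.81)]
F 8.6 m [ 0.    -0.015  0.037] f [-0.3 -0.7  0.1]
[([290.0, 212.0], 0.22)]
[([273.3, 111.7], 0.92), ([250.7, 187.0], 0.3)]
```

```bash
cat > n.py <<'E'
from h import *
def holes():
    w=capture('wrist');l=[d for d in trace(w,'scoop') if abs(d['rect'][0]-252)<40]
    if not l: print('no scoop');return
    m=l[0]['pixels'].astype(np.uint8);cn=max(cv2.findContours(m,0,2)[0],key=cv2.contourArea)
    f=cv2.drawContours(np.zeros_like(m),[cv2.convexHull(cn)],0,1,-1)
    g=cv2.cvtColor(w['color'],cv2.COLOR_RGB2GRAY);d=((g<75)&(f>0)).astype(np.uint8)
    n,_,st,c=cv2.connectedComponentsWithStats(d)
    print('rect',np.round(l[0]['rect']),'holes',[(c[i].round().tolist(),int(st[i,4])) for i in range(1,n) if st[i,4]>3])
holes();o=get_obs();print(o['time'],o['finger_force'],o['tool_pos'])
E
python3 n.py
python3 -m inch '[[0,0,-0.006,0,0.1943],[0,0,-0.012,0,0.1943],[0,0,-0.012,0,0.1943],[0,0,-0.012,0,0.1943]]' | grep -E 'force'
python3 n.py
```

```text
rect [251. 186. 118. 260.] holes [([224.0, 70.0], 21), ([248.0, 70.0], 23), ([274.0, 71.0], 22), ([224.0, 185.0], 13), ([280.0, 205.0], 893), ([221.0, 207.0], 899), ([270.0, 246.0], 115), ([232.0, 248.0], 116)]
20.9667 8.637675940990448 [538.85228142 -52.24127807 434.66134478]
contact_force: [-0.7, 0.2, -2.3]
finger_force: 8.7
rect [253. 187. 121. 265.] holes [([224.0, 182.0], 12), ([276.0, 181.0], 9), ([221.0, 206.0], 881), ([281.0, 205.0], 945), ([232.0, 248.0], 116), ([270.0, 247.0], 118)]
21.4 8.660463988780975 [538.75297731 -52.16915017 446.61667231]
```

```bash
python3 -m inch '[[0,0,-0.006,0,0.1943],[0,0,-0.01,0,0.1943],[0,0,-0.01,0,0.1943],[0,0,-0.01,0,0.1943],[0,0,-0.01,0,0.1943]]' | grep -E 'force'
python3 - <<'E'
from h import *
s=capture('side');w=capture('wrist')
c=np.zeros((600,800,3),np.uint8);c[:300,:400]=cv2.resize(s['color'][170:275,230:370],(400,300));c[:300,400:]=cv2.resize(w['color'],(400,300))
c[300:,:400]=cv2.resize(s['color'][215:275,240:320],(400,300),interpolation=2);c[300:,400:]=cv2.resize(w['color'][0:180,130:370],(400,300));cv2.imwrite('pics/g.png',c[:,:,::-1])
for n in ('jar','spacer1_center'): print([(np.round(d['rect']),round(d['conf'],2)) for d in look_for(s,n)],[(np.round(d['rect']),round(d['conf'],2)) for d in look_for(w,n)])
E
python3 n.py
```

```text
contact_force: [0.1, -0.9, -1.3]
finger_force: 8.7
[(array([245., 259.,  20.,  28.]), 0.94), (array([262., 225.,   5.,   9.]), 0.67), (array([277., 244.,  19.,  32.]), 0.65)] [(array([359.,  21.,  69.,  41.]), 0.6), (array([251.,  39.,  30.,  22.]), 0.59), (array([270., 183.,   1.,   5.]), 0.46)]
[] []
rect [252. 185. 120. 262.] holes [([276.0, 180.0], 9), ([225.0, 181.0], 11), ([222.0, 206.0], 894), ([281.0, 205.0], 950), ([270.0, 246.0], 115), ([232.0, 249.0], 122)]
22.2167 8.66014301776886 [538.82343366 -52.20434307 456.63873827]
```

View pics/g.png

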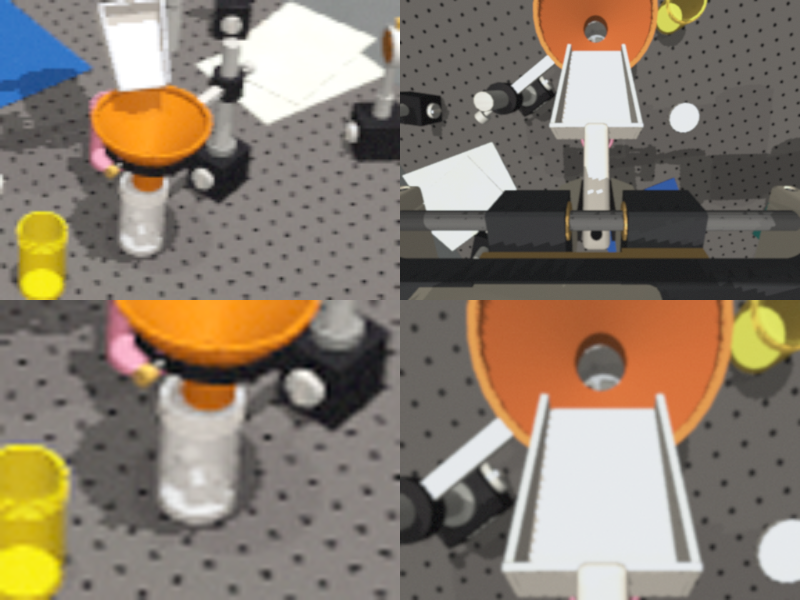

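```bash
python3 -m inch '[[0,0,0,0,0],[0,0,0,0,0],[0,0,-0.02,0,0],[0,0,-0.05,0,0],[0,0,-0.08,0,0],[0,0,-0.08,0,0]]' | grep -E 'pos|force'
python3 -m inch '[[-0.005,0.005,0,0.08,0],[-0.02,0.02,0,0.18,0],[-0.04,0.045,0,0.3,0],[-0.065,0.07,0,0.42,0],[-0.09,0.095,0,0.54,0],[-0.11,0.12,0,0.66,0],[-0.13,0.14,0,0.78,0],[-0.14,0.15,0,0.84,0]]' 
python3 -c "
from h import *
np.set_printoptions(precision=3,suppress=True)
print(get_obs()['joint_positions'],tool(),rel([612,200,536]))"
```

```text
tool_pos: [538.7, -52.2, 542.9]
contact_force: [0.7, -0.4, -0.4]
finger_force: 30.0
time: 23.38
tool_pos: [444.5, 133.1, 536.9]
tcp_rot: [3.141, 0.001, -2.767]
contact_force: [-0.1, -1.3, -0.8]
grip_width: 17.6
finger_force: 30.0
[ 0.125  0.155  1.415  0.001  1.571 -1.821] (array([444.472, 133.128, 536.904]), array([[-0.93 , -0.366,  0.   ],
       [-0.366,  0.93 ,  0.001],
       [-0.001,  0.001, -1.   ]])) [-0.18   0.001  0.001]
```

```bash
python3 -m inch '[[-0.02,0,0,0.1,0],[-0.05,0,0,0.22,0],[-0.09,0,0,0.34,0],[-0.12,0,0.02,0.46,0],[-0.15,0,0.05,0.58,0],[-0.17,0,0.08,0.68,0],[-0.18,0,0.1,0.72,0],[-0.18,0,0.1,0.72,0]]' 
python3 - <<'E'
from h import *
np.set_printoptions(precision=3,suppress=True)
print(tool(),rel([612,200,196.8]))
s=capture('side');w=capture('wrist');t=capture('top')
for p in (t,s,w):
    print([(np.round(d['centre']),round(d['conf'],2)) for d in tip_of(p,'scoop_lip')],[(np.round(d['rect']),round(d['conf'],2)) for d in look_for(p,'spacer1_center')])
l=[(p,a) for p,a in ((s,None),)]
print(orange(t))
E
```

```text
time: 24.05
tool_pos: [614.5, 198.0, 429.7]
tcp_rot: [-3.136, -0.009, 2.8]
contact_force: [-0.9, -0.5, -1.8]
grip_width: 17.8
finger_force: 30.0
(array([614.528, 197.984, 429.7  ]), array([[-0.942,  0.335, -0.01 ],
       [ 0.335,  0.942, -0.002],
       [ 0.009, -0.005, -1.   ]])) [0.001 0.002 0.233]
[(array([122., 216.]), 0.96), (array([181., 185.]), 0.86)] []
[(array([222., 150.]), 0.97), (array([176., 169.]), 0.96), (array([150., 214.]), 0.69)] []
[(array([251.,  68.]), 0.57)] []
(array([ 488.027, -186.884,  180.   ]), (329.8428649902344, 193.27142333984375, 21.956832885742188), array([ 309,  172,   43,   44, 1384], dtype=int32))
```

```bash
python3 - <<'E'
from h import *
np.set_printoptions(precision=1,suppress=True)
s=capture('side');t=capture('top')
f=lambda p,u:min(tip_of(p,'scoop_lip'),key=lambda d:np.hypot(*(np.array(d['centre'])-u)))['centre']
print(tri([(s,f(s,(222,150))),(t,f(t,(181,185)))]),tool()[0])
E
python3 -m inch '[[0,0,0.03,0,0],[0,0,0.06,0,0],[0,0,0.08,0,0],[0,0,0.1,0,0],[0,0,0.1,0,0],[0,0,0.1,0,0]]'
```

```text
(array([441.6, 282.1,  94.4]), [array([21.8, -2.2]), array([-9.9, 25.1])]) [613.3 197.4 437.1]
time: 25.2
tool_pos: [613.4, 197.5, 336.1]
tcp_rot: [-3.141, -0.002, 2.801]
contact_force: [0.1, 0.2, -1.1]
grip_width: 17.7
finger_force: 30.0
```

```bash
python3 -m inch '[[0,0,0.01,0,0],[0,0,0.02,0,0],[0,0,0.03,0,0],[0,0,0.03,0,0]]' | grep -E 'pos|contact'
python3 -m inch '[[0,0,0.007,0,0],[0,0,0.013,0,0],[0,0,0.013,0,0]]'| grep -E 'pos|contact'; python3 - <<'E'
from h import *
s=capture('side');t=capture('top')
for p in (s,t): print([(np.round(d['centre']),round(d['conf'],2)) for d in tip_of(p,'scoop_lip')],[(np.round(d['centre']),round(d['conf'],2)) for d in tip_of(p,'scoop')])
R=tool()[1];g=tool()[0]-[0,0,159];ax=R[:,0]
for th in (.5,.7,.9,1.1):
    X=g+ax*(145*np.cos(th)-31*np.sin(th))+np.array([0,0,-145*np.sin(th)-31*np.cos(th)]);print(th,X.round(),proj(s,X).round(),proj(t,X).round())
E
```

```text
tool_pos: [612.9, 197.4, 304.4]
contact_force: [-0.4, 0.5, -1.8]
tool_pos: [613.2, 197.5, 292.3]
contact_force: [0.2, 0.4, -1.5]
[(array([149., 211.]), 0.69), (array([226., 182.]), 0.68)] [(array([168., 163.]), 0.59), (array([150., 207.]), 0.55)]
[(array([123., 217.]), 0.76)] [(array([106., 220.]), 0.79), (array([175., 276.]), 0.68), (array([191., 172.]), 0.65)]
0.5 [508. 235.  38.] [221. 179.] [188. 189.]
0.7 [528. 228.  18.] [226. 183.] [191. 183.]
0.9 [551. 220.   2.] [233. 186.] [195. 176.]
1.1 [578. 210.  -8.] [240. 187.] [198. 168.]
```

```bash
python3 -m inch '[[0,0,0.006,0,0],[0,0,0.012,0,0],[0,0,0.015,0,0.19],[0,0,0.02,0,0.1935],[0,0,0.026,0,0.1935],[0,0,0.034,0,0.1935],[0,0,0.034,0,0.1935]]' | grep -E 'pos|force'
python3 -m inch '[[0,0,0.008,0,0.194],[0,0,0.016,0,0.194],[0,0,0.024,0,0.194],[0,0,0.032,0,0.194],[0,0,0.038,0,0.194],[0,0,0.044,0,0.194],[0,0,0.05,0,0.194],[0,0,0.05,0,0.194]]'
python3 n.py
```

```text
tool_pos: [613.3, 197.4, 258.2]
contact_force: [0.6, 0.2, -0.3]
finger_force: 12.5
time: 27.33
tool_pos: [613.0, 197.5, 208.1]
tcp_rot: [-3.141, -0.002, 2.801]
contact_force: [-0.4, 0.5, -1.6]
grip_width: 17.7
finger_force: 9.7
rect [253. 157. 143. 310.] holes [([288.0, 184.0], 2143), ([216.0, 196.0], 1681), ([232.0, 251.0], 96), ([270.0, 249.0], 90)]
27.4333 9.693261981010437 [613.24786068 197.58294164 209.24258865]
```

```bash
python3 -m inch '[[0,0,0.006,0,0.194],[0,0,0.01,0,0.194],[0,0,0.011,0,0.194],[0,0,0.011,0,0.194],[0,0,0.011,0,0.194]]' | grep -E 'pos|force'
python3 -m inch '[[0,0,0,0,0.25],[0,0,0,0,0.3],[0,0,0,0,0.5],[0,0,0,0,0.7],[0,0,0,0,0.9],[0,0,0,0,1],[0,0,0,0,1]]'
python3 -m inch '[[0,0,0,0,1],[0,0,-0.02,0,1],[0,0,-0.06,0,1],[0,0,-0.1,0,1],[0,0,-0.14,0,1],[0,0,-0.18,0,1],[0,0,-0.2,0,1],[0,0,-0.2,0,1]]' | grep -E 'pos|force|time'
python3 - <<'E'
from h import *
np.set_printoptions(precision=1,suppress=True)
w=capture('wrist')
for n,z in (('scoop',3),('scoop_grip',37),('scoop_lip',6)):
    for d in tip_of(w,n)[:3]: print(n,d['centre'],round(d['conf'],2),onz(w,d['centre'],z))
t=capture('top');print(orange(t))
for n in ('jar','spacer1_center'):
    for p in (capture('side'),): print([(np.round(d['rect']),round(d['conf'],2)) for d in look_for(p,n)])
E
```

```text
tool_pos: [613.3, 197.6, 198.6]
contact_force: [-0.8, 0.4, -1.4]
finger_force: 9.7
time: 28.43
tool_pos: [613.4, 197.5, 198.8]
tcp_rot: [3.142, 0.0, 2.801]
contact_force: [0.6, -1.0, -0.6]
grip_width: 56.1
finger_force: 0.0
time: 29.1
tool_pos: [613.8, 197.7, 405.5]
contact_force: [0.4, -0.4, -0.1]
finger_force: 0.0
scoop [250.1, 83.4] 0.97 [516.7 233.4   3. ]
scoop_grip [250.2, 158.0] 0.66 [599.  204.1  37. ]
scoop_lip [249.0, 43.7] 0.59 [475.  246.8   6. ]
(array([ 488. , -186.9,  180. ]), (329.8428649902344, 193.27142333984375, 21.956832885742188), array([ 309,  172,   43,   44, 1381], dtype=int32))
[(array([279., 244.,  24.,  28.]), 0.93), (array([243., 259.,  18.,  30.]), 0.75), (array([263., 216.,   7.,  24.]), 0.55)]
[]
```

```bash
python3 -m inch '[[0.1,-0.25,-0.06,0,1],[0.1,-0.25,-0.06,0,1],[0.1,-0.25,-0.06,0,1],[0.1,-0.25,-0.06,0,1],[0.1,-0.25,-0.06,0,1],[0.1,-0.25,-0.06,0,1],[0.1,-0.25,-0.06,0,1],[0.1,-0.25,-0.06,0,1]]' | grep -E 'pos'
python3 -c "
from h import *
np.set_printoptions(precision=3,suppress=True)
print(rel([575,-205,464]))"
```

```text
tool_pos: [433.2, -7.0, 460.1]
[-0.2   -0.139 -0.003]
```

```bash
python3 -m inch '[[-0.2,-0.14,0,0,1],[-0.2,-0.14,0,0,1],[-0.2,-0.14,0,0,1],[-0.2,-0.14,0,0,1],[-0.2,-0.14,0,0,1],[-0.2,-0.14,0,0,1],[-0.2,-0.14,0,0,1],[-0.2,-0.14,0,0,1]]' | grep -E 'pos'
python3 - <<'E'
from h import *
np.set_printoptions(precision=1,suppress=True)
w=capture('wrist');print(orange(w))
h=cv2.cvtColor(w['color'],cv2.COLOR_RGB2HSV);m=cv2.inRange(h,(3,130,40),(20,255,255))
cn=max(cv2.findContours(m,0,1)[0],key=cv2.contourArea)
f=cv2.drawContours(np.zeros_like(m),[cn],0,255,-1)
n,_,st,c=cv2.connectedComponentsWithStats(((f>0)&(m==0)).astype(np.uint8))
print([(c[i].round(),st[i].tolist()) for i in range(1,n) if st[i,4]>5])
print(proj(w,[489,-187,120]),proj(w,[490.5,-186,88]),[(np.round(d['rect']),round(d['conf'],2)) for d in look_for(w,'spacer1_center')],[(d['centre'],onz(w,d['centre'],94)) for d in tip_of(w,'funnel_spout')])
a,b=proj(w,[489,-187,120]).astype(int)
print(cv2.cvtColor(w['color'],cv2.COLOR_RGB2GRAY)[b-16:b+17:2,a-20:a+21:2])
E
```

```text
tool_pos: [578.4, -204.9, 456.4]
(array([ 488.1, -187.1,  180. ]), (234.72174072265625, 93.1543197631836, 75.3531265258789), array([  164,    20,   142,   149, 15625], dtype=int32))
[(array([239.,  16.]), [231, 15, 18, 3, 25]), (array([237.,  99.]), [224, 85, 28, 30, 638])]
[238.1  96.9] [240.6  99. ] [] [([236.8, 100.0], array([ 490.3, -190.3,   94. ]))]
[[157 154 157 157 158 158 159 158 160 161 158 157 157 157 158 158 159 158
  159 160 160]
 [157 156 156 156 156 158 157 159 155 153 155 156 156 159 158 159 160 160
  159 161 160]
 [155 154 155 157 158 155 142 118 106 106 116 122 142 155 160 160 160 159
  160 161 160]
 [154 155 156 157 148 116  93  95 121 180 179 135 119 127 152 160 159 161
  162 161 162]
 [153 155 156 150 105  90 109 130 197 234 196 150 151 143 123 154 162 160
  161 160 160]
 [155 155 154 122  90 111 124 193 237 240 212 143 150 162 122 136 159 162
  161 161 160]
 [154 155 143  94 102 116 155 223 221 225 208 149 141 192 217 192 157 161
  160 161 163]
 [154 154 125  91 113 123 201 219 168 187 192 171 208 229 235 223 166 159
  160 163 162]
 [155 150 114  99 117 128 220 221 169 187 190 173 221 240 246 237 175 161
  161 161 161]
 [154 151  99 101 114 140 227 218 170 188 189 168 219 238 243 246 200 163
  162 161 162]
 [154 149 107 103 115 150 233 219 171 187 187 171 220 240 240 238 205 163
  162 161 162]
 [154 154 123  97 117 140 227 232 211 200 200 204 231 239 239 239 216 163
  162 162 161]
 [155 154 135  94 108 123 218 240 235 228 225 229 233 212 200 205 188 164
  162 162 161]
 [155 154 151 111 102 118 192 238 229 206 175 212 218 198 180 167 161 160
  163 162 163]
 [156 155 156 139 102 113 139 223 226 171  65 160 200 203 190 171 159 160
  161 165 169]
 [155 154 157 155 140 111 118 180 223 197 148 189 199 180 170 161 161 161
  161 166 167]
 [156 155 156 158 158 144 119 120 164 203 212 209 193 159 156 159 160 161
  161 165 167]]
```

```bash
python3 - <<'E'
from h import *
np.set_printoptions(linewidth=200)
s=capture('side');a=cv2.resize(cv2.imread('pics/a.png'),(512,384),interpolation=cv2.INTER_AREA)
for z in (0,4,17,30,60,88,94): print(z,proj(s,[490.5,-186,z]).round(1))
g=cv2.cvtColor(s['color'],cv2.COLOR_RGB2GRAY).astype(int);b=cv2.cvtColor(a,cv2.COLOR_BGR2GRAY).astype(int)
print(g[228:262,266:293:1]);print((g-b)[228:262:2,266:293:2])
w=capture('wrist');save(w,'w9')
c=cv2.cvtColor(w['color'],cv2.COLOR_RGB2GRAY);print(w['color'][82:117:1,222:254:2,0])
E
```

```text
0 [279.4 254.2]
4 [279.4 253.3]
17 [279.6 250.3]
30 [279.8 247.3]
60 [280.3 240.3]
88 [280.8 233.6]
94 [280.9 232.1]
[[202 210 215 219 204 146  70  26  23  25  31  27  29  27  43  46  47  51  59  60  47  42  27  34  27  30  25]
 [143 135 167 203 209 176 107  62  33  27  26  30  21  32  29  37  29  27  27  35  27  30  25  22  24  34  29]
 [121 131 131 170 171 115  86 149 186 158  54  28  28  24  21  28  36  28  21  30  33  35  29  26  29  47  71]
 [132 134 133 134 113  86 119 198 204 172 139  92  77  60  55  42  31  31  36  23  38  56  60  53  44  75  94]
 [128 130 133 133 128 110 196 212 178 159 122  98 107 111 114 117 115 114 112 110 107 162 154  95  98  92  96]
 [131 111  86  86 111 123 212 215 166 151 119 100 106 110 113 113 116 114 108 107 110 216 209  94  96  96  97]
 [ 83  71  46  66  85 104 191 197 163 171 147 101 108 111 110 115 115 113 110 108 111 210 208 107  94  93  96]
 [ 84  77  60  73  89 124 190 202 176 171 162 127 110 110 112 112 114 113 109 109 146 212 200 114  94  95  95]
 [ 89  85  85  84  85 123 170 189 193 184 174 168 145 126 120 114 112 112 128 142 175 203 180 1
[... 5679 characters left out ...]
 224 215 190 174 219 238 239]
 [192 123 118 139 221 230 217 154 170 218 205 199 188 228 238 238]
 [214 137 122 127 199 229 211 109 126 210 202 203 200 234 238 239]
 [227 167 125 123 170 224 208 102 116 208 200 202 215 236 238 238]
 [233 206 139 124 146 216 212 141 146 209 193 198 225 238 238 238]
 [235 228 170 128 129 189 213 190 191 212 185 208 234 237 238 238]
 [235 235 211 150 130 153 197 214 210 212 190 223 237 238 238 238]
 [234 235 230 193 149 138 172 212 207 208 214 234 238 238 238 238]
 [235 236 236 228 197 170 164 199 209 215 229 237 237 238 238 238]
 [235 235 237 236 231 222 196 203 220 231 235 237 237 237 238 238]
 [235 236 237 237 238 236 229 226 231 235 236 237 237 237 238 238]]
```

```bash
python3 -c "
from h import *
w=capture('wrist');np.savez('w9.npz',**{k:w[k] for k in ('color','intrinsics','pose')})"
python3 -m inch '[[0,0.012,0,0,1],[0,0.012,0,0,1],[0,0.012,0,0,1],[0,0.012,0,0,1]]' | grep pos
cat > d.py <<'E'
from h import *
np.set_printoptions(precision=1,suppress=True)
a=dict(np.load('w9.npz'));w=capture('wrist')
A=cv2.cvtColor(a['color'],cv2.COLOR_RGB2GRAY);B=cv2.cvtColor(w['color'],cv2.COLOR_RGB2GRAY)
for (u,v) in ((237,108),(237,97),(234,98),(240,112)):
    T=A[v-6:v+7,u-5:u+6];b0=proj(w,onz(a,(u,v),60)).astype(int)
    S=B[b0[1]-16:b0[1]+17,b0[0]-16:b0[0]+17];r=cv2.matchTemplate(S,T,cv2.TM_CCOEFF_NORMED);_,q,_,l=cv2.minMaxLoc(r)
    uv=np.array([b0[0]-16+l[0]+5,b0[1]-16+l[1]+6]);print((u,v),q,uv,tri([(a,(u,v)),(w,uv)]),[proj(w,onz(a,(u,v),z)) for z in (10,30,110)])
E
python3 d.py
```

```text
tool_pos: [581.4, -191.6, 458.9]
(237, 108) 0.9520440101623535 [229 108] (array([ 497.3, -195.1,   12.6]), [array([0. , 0.2]), array([-0. , -0.2])]) [array([229. , 107.7]), array([228.7, 107.7]), array([226.6, 107.6])]
(237, 97) 0.971565306186676 [229  97] (array([ 483.2, -190.1,    7.9]), [array([0. , 0.2]), array([-0. , -0.2])]) [array([229. ,  96.7]), array([228.6,  96.7]), array([226.5,  96.5])]
(234, 98) 0.9715318083763123 [226  98] (array([ 483. , -194.6,    8.2]), [array([0. , 0.2]), array([-0. , -0.2])]) [array([226. ,  97.7]), array([225.6,  97.7]), array([223.5,  97.5])]
(240, 112) 0.9062691926956177 [232 112] (array([ 503.8, -192.9,   14.5]), [array([0. , 0.2]), array([-0. , -0.2])]) [array([232.1, 111.7]), array([231.7, 111.7]), array([229.7, 111.6])]
```

```bash
python3 -c "
from h import *
print(get_obs()['time'],get_obs()['contact_force'],close_job())"
```

```text
the job is handed in; nothing more can be done
31.5667 [-0.26967144 -0.00474601  0.94005671] None
```

I swung the funnel over the jar, poured the spacers through it, laid the empty scoop back flat on the mat, and handed the job in at 31.6 s. The cameras show spacers at the bottom of the jar and none in the funnel, its stem or the scoop. I could not count all six in the jar.

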